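Press a keyed shaft home in a pulley hub and hold it there

ROBOT

A 6-joint arm with a two-finger parallel gripper is mounted at the origin on a cart in front of the work surface, level with it; the furniture and walls round the work are solid. World frame = base frame: x ahead of the robot, y to its left, z up, the work surface at z = 0. Lengths are in m, angles in rad, forces in N, time in s.
With the tool pointing down it reaches from about 0.35 to 0.975 m from the base axis. Payload 4.9 kg.
Tool frame: the origin (TCP) lies midway between the tips of the shut fingers; the grasp point (between the pads) lies 19 mm behind it; z points along the fingers, y is the line along which they close (so a half turn about z gives the same grasp; the last joint's range is limited). The gripper opens to 85 mm and grips with 20 to 120 N. Pads are 22 mm wide; open, the fingers measure 114 mm over their backs; the gripper's body (76 mm by 85 mm) begins 54 mm behind the grasp point. The pads swing forward as they close: fully open they stand 13 mm farther back than shut.
Start: joints at [0.988, 0.053, 1.613, -0, 1.476, -0.119], TCP at [0.28, 0.559, 0.197] pointing down, gripper open.
Joint ranges: [-3.01, 3.01], [-1.01, 2.22], [0.06, 2.58], [-1.02, 4.17], [0.09, 2.62], [-3.14, 3.14]. Speed limits (rad/s): [2.57, 2.57, 3.14, 3.14, 3.14, 3.14].

INTERFACE

Orientations are given as a rotation vector (axis times angle).
In Python, from station import ctrl, optics, job gives the robot as it stands.
- The arm moves only by the shell command python3 -m jog 'ROWS' [OPENING] [FORCE]. ROWS is JSON, a list of rows, each a list of 2 entries, a list of its own where there are three numbers: the shift along the tool's x, y, z in m, then the turn, a rotation vector about the tool's x, y, z in rad. A call has 1 to 5 rows; each row is the pose to reach, as a shift and turn from the pose commanded when the call began, along the tool's axes at that moment; what a row does not reach only later rows make up. A row lasts 1/10 s, in which the tool goes at most 50 mm and 8.59 degrees, less where a joint would pass 70% of its speed; a pose out of reach is approached as far as the arm can. A call with a gripper value outside its range is refused whole. OPENING is the opening, from 0 (shut) to 1 (fully open), set as the call begins (- or left out, the last holds). The fingers move at their own pace and stop on an object; FORCE is the grip in N (left out, the last holds). Time passes only in rows, so rows that repeat a pose let the fingers close. It gives the time, the measured TCP pose, the force, the opening and the grip force at its end, in the units of the state.
- ctrl.get_obs(): the state, without advancing time (a new reading comes with each control period).
- optics.get_image(name): name is "scene" or "side" or "wrist"; returns a dict with "image" (400x640x3 uint8, blue, green, red), "fx", "fy", "cx", "cy" (pixels), "rvec" (rotation vector, rad) and "tvec" (3), from world to camera coordinates, as OpenCV has them; the wrist camera has in their place "mount" (4x4, takes a point from camera to tool coordinates, whose origin is the TCP and whose axes are the flange's). Camera axes: x right, y down, z forward; pixel columns grow to the right and rows downward; lengths in m; the calibration is good to about 2 mm. The wrist camera is an equidistant fisheye: a pixel r from the principal point sees the ray r / f radians off the axis. A picture is of the moment at which its call begins: read the wrist's pose just before it. There is no depth.
- job.finish_job(): hands the job in; it is judged then, once.
The state is a dict: "t": time; "q": joint angles; "dq": joint speeds; "effort": joint torques, N m; "tool_pos": TCP position; "tool_rot": TCP orientation; "contact_force": force on the tool from outside, world axes, zero at the start; "wrist_torque": the same for the moment, N m; "opening": finger opening in m; "grip_force": force on a finger pad.
Only numpy, scipy, OpenCV 4.12 (cv2) and the standard library are available. Lean on these libraries where they do the work, as an engineer would, in place of code of your own. Each camera call takes 0.05 s, during which the arm holds its last target. There are 200 camera calls.

TASK

Take the shaft that has a key on its side out of the wooden stand and push it, pointed end down, into the bore of the pulley on the round jig, turning it until its key slips into the keyway, and keep pushing against the spring in the bore until the shaft's collar sits on the hub. Finish while still gripping the shaft and holding it pressed fully home, as if a helper were about to fit the retaining clip: if you let go, the spring pushes it out again. Leave the plain shaft in the stand and the other things on the bench where they are.

Things in the scene. Friction and masses are not known exactly. Their poses are not given: they have to be found in the camera images.
- keyed_shaft: Steel shaft to be fitted, 96 mm long, 0.15 to 0.31 kg, upright in one of the stand's two holes. Origin: centre of its lower end; z up along it. 24 mm diameter shank from 0 to 48 mm (the end tapers: 14 mm diameter at the tip, full from 7 mm up), collar 32 mm diameter from 48 to 54 mm, square head 26 x 26 mm from 54 to 96 mm. The key is on its +x side.
- shaft_head (a point): Middle of the keyed shaft's square head, on its axis, 75 mm above its lower end. The flats face the shaft's x and y axes: grip two opposite flats from above. The key lies under the middle of one flat and shows 3 mm past the collar from above.
- shaft_key (a point): Foot of the keyed shaft's dark key, 18 mm above the shaft's lower end, at the key's outer edge (19 mm from the axis, along the shaft's +x). The key is 10 mm wide and reaches from 18 to 42 mm up; its lower 3 mm taper, to 6 mm wide at the foot. At the start it faces the robot within about 60 degrees.
- plain_shaft: The other steel shaft, the same in every size but with no key, in the other hole of the stand, to be left there. Origin and z as for the keyed shaft.
- stand: Fixed wooden block, 60 x 160 mm (66 x 166 at its foot), 34 mm high, with two upright holes 50 mm either side of its centre along its y, 25.6 mm wide, 16 mm deep. A shaft stands in its hole, lower end 18 mm above the bench, key 2 mm above the block. Either hole may hold the keyed shaft. Origin: centre of the underside.
- pulley_jig: Round grey plate 150 mm diameter, fixed on the bench; on it lies a metal belt pulley, 116 mm diameter, held fast by three dark cheeks on its rim (up to 54 mm above the bench). It cannot turn. A hub 57 mm diameter rises in its middle, top face 64 mm above the bench. Origin: centre of the underside; x points from the axis towards the keyway.
- hub_mouth (a point): Centre of the bore at the hub's top face; z up, x towards the keyway. Bore 27 mm diameter, mouth chamfered 1.5 mm; keyway 13 mm wide, out to 20.5 mm from the axis, full height of the hub. With the key out of line the shaft enters 18 mm and the key stands on the face. Fully home the shaft's lower end is 48 mm below this point, collar on the face, shaft's x along this x.
- clamp_jig: Toggle clamp fixed on the bench between the stand and the pulley jig, to be passed over: plate 120 x 200 mm, with an upright red lever 138 mm high above the bench, at y = -78 mm in its own frame. Origin: centre of the underside.
- ejector (a joint): Spring plunger in the bottom of the bore, m, growing as it is pushed down. 0 at rest, when its top is 38 mm below the hub face; 0.010 when the shaft is fully home. It pushes back with about 6 N at first contact and 12 N at 0.010.
- gear: Bystander: dark spur gear with a bright boss, 63 mm diameter, 23 mm high. Leave it where it lies. Origin: centre of its underside, z up.
- spanner_13: Bystander: double-ended bright spanner, 175 mm long, 10 mm high. Leave it where it lies. Origin: centre of its underside, z up.
- hex_key: Bystander: dark L-shaped hex key, 94 x 34 mm, 8 mm high. Leave it where it lies. Origin: centre of its underside, z up.
- bearing: Bystander: ball bearing, 47 mm diameter, 14 mm high. Leave it where it lies. Origin: centre of its underside, z up.
- screwdriver_red: Bystander: screwdriver with a red handle, 199 mm long, 27 mm high. Leave it where it lies. Origin: centre of its underside, z up.
- screwdriver_yellow: Bystander: screwdriver with a yellow handle, 224 mm long, 27 mm high. Leave it where it lies. Origin: centre of its underside, z up.

How it is judged:
By the outcome, as a careful person would: the job done as asked, in the order asked, and still so for the second after the job is handed in, while the arm keeps its last pose, push and grip.
It also fails if it takes over 42 s, if anything falls off the work surface, if the arm or the gripper's body presses on something with over 40 N, if the wrist force passes 120 N, or if a joint passes its speed limit or range.

## Working session

There is one attempt and no reset: what is moved stays moved. The work goes in short steps, Python scripts to look and compute and a shell command to move; the robot and the scene stay as the last step left them, time stands still between calls to the robot, and variables do not carry over. Pictures are saved under pics/ and viewed, at most 10 in all, crops included, and the job is handed in when it is done.

```bash
mkdir -p pics
python3 - <<'E'
from station import ctrl, optics
import cv2,pickle
o=ctrl.get_obs();print(o)
for n in ("scene","side"):
    d=optics.get_image(n);cv2.imwrite(f"pics/{n}0.png",d["image"]);pickle.dump(d,open(n+".pkl","wb"))
    print(n,{k:v for k,v in d.items() if k!="image"})
E
```

```text
{'t': 0.0, 'q': array([ 9.87988777e-01,  5.33516686e-02,  1.61428562e+00,  4.51330614e-06,
        1.47598246e+00, -1.18993798e-01]), 'dq': array([ 0.00147615, -0.00069401, -0.00145218,  0.00154474,  0.00115973,
       -0.00038458]), 'effort': array([-1.84864402e-04, -3.93715024e+01, -3.70163620e+01, -1.52499656e-04,
        7.28278115e-03, -5.42493879e-06]), 'tool_pos': array([0.27921757, 0.55839862, 0.1958713 ]), 'tool_rot': array([-7.21883295e-01, -3.05680811e+00,  2.98702806e-03]), 'contact_force': array([-0.64329807, -0.56560635, -0.87677448]), 'wrist_torque': array([0.01630144, 0.03091465, 0.01278279]), 'grip_force': 0.0, 'opening': 0.08579353666713972}
scene {'fx': 417.49710928929426, 'fy': 417.49710928929426, 'cx': 316.17331129524257, 'cy': 198.55160776193446, 'rvec': array([ 2.13498752, -1.23430664,  0.49601814]), 'tvec': array([-0.29435169,  0.37288859,  0.81296462])}
side {'fx': 399.7133477920663, 'fy': 399.7133477920663, 'cx': 323.510580191165, 'cy': 197.61205827125963, 'rvec': array([ 2.0560805 , -0.08637746,  0.08124582]), 'tvec': array([-0.52398585,  0.07612119,  1.22654045])}
```

View pics/scene0.png

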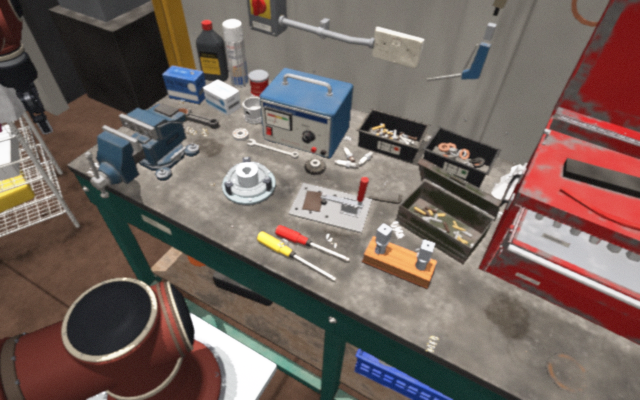

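View pics/side0.png

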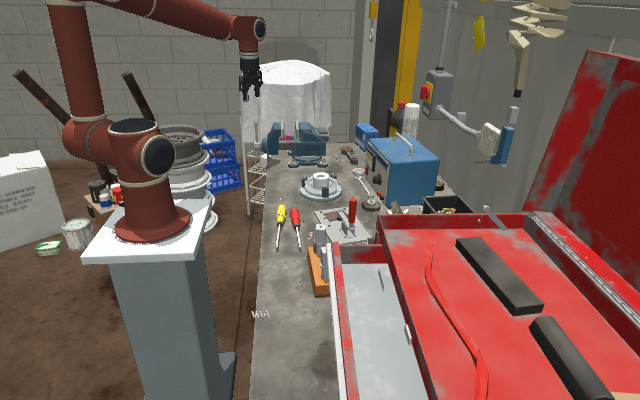

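The scene view shows the stand at (400,260) with shafts near (383,235) and (426,250), the clamp lever at (363,190), and the pulley at (248,180). The side view shows the same layout, with the pulley at (320,185). I'll enlarge the stand and pulley.

```bash
cat > h.py <<'E'
import numpy as np,cv2,pickle
from scipy.spatial.transform import Rotation as R
def ray(n,u,v,z):
    d=pickle.load(open(n+".pkl","rb"));M=R.from_rotvec(d["rvec"]).as_matrix()
    c=-M.T@d["tvec"];r=M.T@np.array([(u-d["cx"])/d["fx"],(v-d["cy"])/d["fy"],1])
    return c+r*(z-c[2])/r[2]
E
python3 - <<'E'
import cv2,numpy as np
im=cv2.imread("pics/scene0.png")
a=cv2.resize(im[210:290,350:450],None,fx=7,fy=7,interpolation=cv2.INTER_CUBIC)[:,:]
b=cv2.resize(im[150:210,210:290],None,fx=5,fy=5,interpolation=cv2.INTER_CUBIC)
cv2.imwrite("pics/a.png",a)
from h import ray
print(ray("scene",383,230,.114),ray("scene",427,246,.114),ray("scene",248,169,.064),ray("scene",363,180,.138))
E
```

```text
[ 0.48907388 -0.23230947  0.114     ] [ 0.49687617 -0.33357421  0.114     ] [0.53667018 0.18164467 0.064     ] [ 0.58759498 -0.13333232  0.138     ]
```

View pics/a.png

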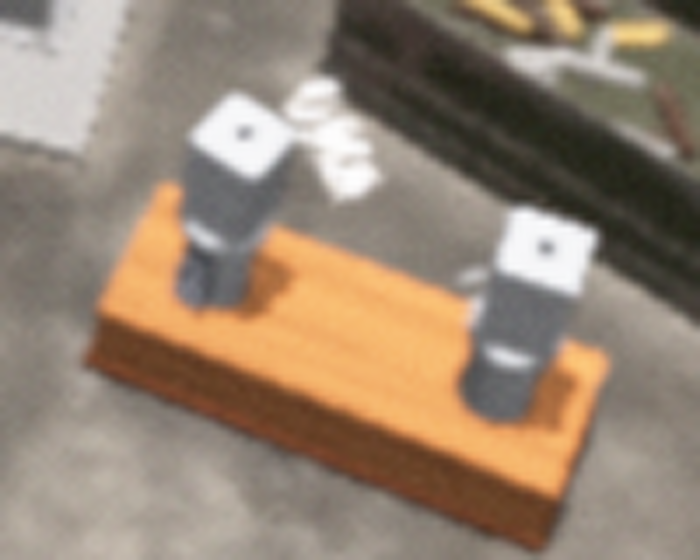

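The left shaft (nearer the pulley) shows the dark key, around crop (205,285). Its head-top dot is at crop (244,133). The right shaft is plain. Next I compute its yaw and the move to look at the pulley from above.

```bash
cat >> h.py <<'E'
def delta(o,pos,ytool):
    """shift & turn in tool axes to reach pos, tool down with tool y axis at world angle ytool (deg), nearest half turn"""
    T=R.from_rotvec(o["tool_rot"]);y=T.apply([0,1,0]);cur=np.degrees(np.arctan2(y[1],y[0]))
    a=cur+(ytool-cur+90)%180-90; a=np.radians(a); Y=np.array([np.cos(a),np.sin(a),0]);Z=np.array([0,0,-1.]);X=np.cross(Y,Z)
    D=T.inv()*R.from_matrix(np.c_[X,Y,Z])
    return np.round(T.inv().apply(np.array(pos)-o["tool_pos"]),4),np.round(D.as_rotvec(),4)
E
python3 - <<'E'
from h import *
from station import ctrl
f=lambda x,y:((x+.5)/7-.5+350,(y+.5)/7-.5+210)
C=[ray("scene",*f(*p),.114) for p in [(237,92),(297,135),(243,178),(189,132)]]
print(np.mean(C,0),ray("scene",*f(244,133),.114),ray("scene",*f(547,247),.114))
for i in range(4):
    e=C[(i+1)%4]-C[i];print(np.hypot(*e[:2]),np.degrees(np.arctan2(e[1],e[0])))
print("keyfoot",ray("scene",*f(203,305),.036), ray("scene",*f(205,260),.060))
o=ctrl.get_obs();print(R.from_rotvec(o["tool_rot"]).as_matrix().round(3))
print(delta(o,[.50,.18,.30],np.degrees(np.arctan2(.894,.447))))
E
```

```text
[ 0.49370662 -0.2329275   0.114     ] [ 0.49449095 -0.23347365  0.114     ] [ 0.50062003 -0.33389529  0.114     ]
0.024864196085152362 -105.58197774797769
0.02624885768162926 161.81294341016152
0.024077221835522276 69.58165090298095
0.024193891432599493 -16.34065197978946
keyfoot [ 0.48083061 -0.23576891  0.036     ] [ 0.48101282 -0.23312122  0.06      ]
[[-0.894  0.447 -0.001]
 [ 0.447  0.894 -0.002]
 [ 0.    -0.002 -1.   ]]
(array([-0.3667, -0.2399, -0.1036]), array([-0.0018, -0.0002, -0.0002]))
```

```bash
python3 -m jog '[[[-0.035,-0.024,-0.02],[0,0,0]],[[-0.07,-0.048,-0.04],[0,0,0]],[[-0.105,-0.072,-0.06],[0,0,0]],[[-0.14,-0.096,-0.08],[0,0,0]],[[-0.175,-0.12,-0.1],[0,0,0]]]' 1 && python3 -m jog '[[[-0.035,-0.024,0],[0,0,0]],[[-0.07,-0.048,0],[0,0,0]],[[-0.105,-0.072,0],[0,0,0]],[[-0.14,-0.096,0],[0,0,0]],[[-0.192,-0.12,0],[0,0,0]]]' && python3 -m jog '[[[0,0,0],[0,0,0]],[[0,0,0],[0,0,0]],[[0,0,0],[0,0,0]]]'
python3 - <<'E'
from station import ctrl, optics
import cv2,pickle
o=ctrl.get_obs();d=optics.get_image("wrist");d["o"]=o
pickle.dump(d,open("w1.pkl","wb"));cv2.imwrite("pics/w1.png",d["image"]);print(o["tool_pos"],o["q"],o["contact_force"],{k:v for k,v in d.items() if k not in("image","o")})
E
```

```text
t: 0.6
tool_pos: [0.3826, 0.3717, 0.2973]
tool_rot: [-0.721, -3.057, 0.001]
contact_force: [0.5, 0.6, -0.2]
opening: 0.0852
grip_force: 0.0
t: 1.1
tool_pos: [0.4958, 0.1845, 0.297]
tool_rot: [-0.721, -3.058, -0.001]
contact_force: [1.4, -0.4, 0.5]
opening: 0.0855
grip_force: 0.0
t: 1.4
tool_pos: [0.4953, 0.1865, 0.2967]
tool_rot: [-0.721, -3.057, -0.0]
contact_force: [0.2, 0.2, 0.4]
opening: 0.0853
grip_force: 0.0
[0.49533523 0.18646931 0.2967376 ] [ 2.19141136e-01 -2.16283116e-01  1.70281474e+00  4.10160131e-04
  1.65588632e+00 -8.88644465e-01] [0.16976638 0.18355733 0.43175135] {'fx': 309.70691628693146, 'fy': 309.70691628693146, 'cx': 318.7524598017798, 'cy': 197.33570299217251, 'mount': array([[ 1.33238465e-04, -9.57608769e-01, -2.88071915e-01,
         7.39992255e-02],
       [ 9.99999930e-01,  2.69455621e-05,  3.72945584e-04,
        -4.02327475e-04],
       [-3.49373702e-04, -2.88071945e-01,  9.57608705e-01,
        -1.77788366e-01],
       [ 0.00000000e+00,  0.00000000e+00,  0.00000000e+00,
         1.00000000e+00]])}
```

View pics/w1.png

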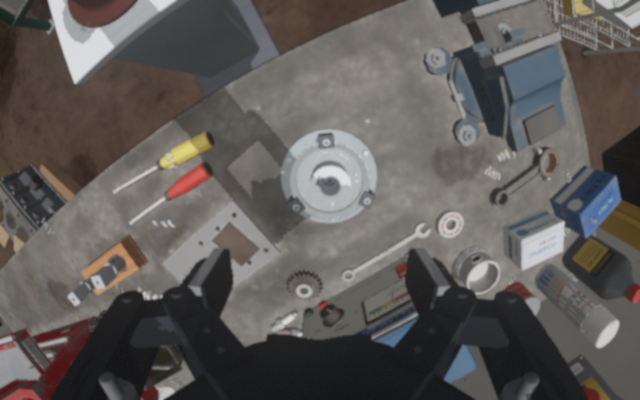

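The wrist view shows the pulley centred at (329,177) with the dark bore near (329,182), the stand at (108,265), and the lever's red top at (325,308). I'll enlarge the hub.

```bash
cat >> h.py <<'E'
def wray(n,u,v,z):
    d=pickle.load(open(n+".pkl","rb"));o=d["o"];T=R.from_rotvec(o["tool_rot"]).as_matrix()
    x,y=(u-d["cx"])/d["fx"],(v-d["cy"])/d["fy"];t=np.hypot(x,y)+1e-12
    r=np.array([x/t*np.sin(t),y/t*np.sin(t),np.cos(t)]);m=d["mount"]
    r=T@m[:3,:3]@r;c=o["tool_pos"]+T@m[:3,3]
    return c+r*(z-c[2])/r[2]
def crop(n,x0,x1,y0,y1,k,out):
    d=pickle.load(open(n+".pkl","rb"));cv2.imwrite(out,cv2.resize(d["image"][y0:y1,x0:x1],None,fx=k,fy=k,interpolation=cv2.INTER_CUBIC))
E
python3 -c "
from h import *
crop('w1',300,360,150,205,10,'pics/w1c.png')
print(wray('w1',329,177,.064),wray('w1',108,265,.034))"
```

```text
[0.51968474 0.18956042 0.064     ] [ 0.48681933 -0.27095865  0.034     ]
```

View pics/w1c.png

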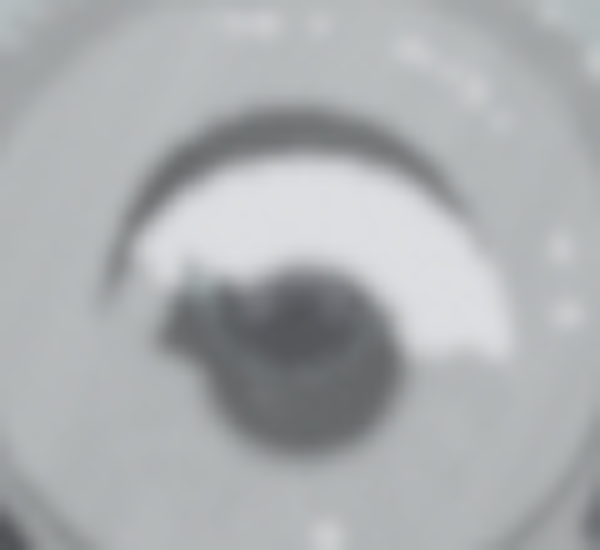

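The bore centre is at crop (306,362), radius about 101. The keyway runs up-left, with its outer end near (172,308).

Run:
```python
from h import *
from station import ctrl
f=lambda x,y:((x+.5)/10-.5+300,(y+.5)/10-.5+150)
c=wray('w1',*f(306,362),.064);print("hub",c)
for p in [(172,308),(190,265),(160,345)]:
    k=wray('w1',*f(*p),.064)-c;print(np.hypot(*k[:2]),np.degrees(np.arctan2(k[1],k[0])))
for p in [(408,362),(306,463),(306,262)]: print(np.linalg.norm(wray('w1',*f(*p),.064)-c))
o=ctrl.get_obs()
print(delta(o,[.455,-.2,.30],73),delta(o,[.455,-.2,.30],163))
```

```text
hub [0.5314387  0.18557291 0.064     ]
0.01985606493476131 -139.0268222856201
0.020922969889354024 -157.10662666389263
0.02013614115213565 -123.35324867083362
0.014008049227557511
0.014426152984844441
0.014044371311455386
(array([-0.1364, -0.3642, -0.0031]), array([ 0.    , -0.0005, -0.1654])) (array([-0.1364, -0.3642, -0.0031]), array([-3.0000e-04, -4.0000e-04,  1.4054e+00]))
```

Run:
```python
from h import *
from station import ctrl
print(delta(ctrl.get_obs(),[.492,-.233,.24],73))
```

```text
(array([-0.1843, -0.3772,  0.0569]), array([ 0.    , -0.0005, -0.1654]))
```

```bash
python3 -m jog '[[[-0.018,-0.038,0],[0,0,0]],[[-0.037,-0.076,0],[0,0,0]],[[-0.055,-0.114,0],[0,0,0]],[[-0.074,-0.152,0],[0,0,0]],[[-0.092,-0.19,0],[0,0,0]]]' && python3 -m jog '[[[-0.018,-0.038,0],[0,0,-0.03]],[[-0.037,-0.076,0.01],[0,0,-0.07]],[[-0.055,-0.114,0.025],[0,0,-0.1]],[[-0.074,-0.152,0.04],[0,0,-0.14]],[[-0.092,-0.187,0.057],[0,0,-0.165]]]' && python3 -m jog '[[[0,0,0],[0,0,0]],[[0,0,0],[0,0,0]],[[0,0,0],[0,0,0]]]'
python3 - <<'E'
from station import ctrl, optics
import cv2,pickle
from h import *
o=ctrl.get_obs();d=optics.get_image("wrist");d["o"]=o
pickle.dump(d,open("w2.pkl","wb"));crop('w2',200,440,80,305,2.5,'pics/w2.png')
E
```

```text
t: 1.95
tool_pos: [0.4928, -0.0253, 0.2974]
tool_rot: [0.717, 3.058, 0.0]
contact_force: [0.7, -1.3, -1.0]
opening: 0.0855
grip_force: 0.0
t: 2.45
tool_pos: [0.4922, -0.2341, 0.2402]
tool_rot: [0.462, 3.106, -0.001]
contact_force: [0.5, 0.4, 0.7]
opening: 0.0853
grip_force: 0.0
t: 2.75
tool_pos: [0.4925, -0.2323, 0.241]
tool_rot: [0.464, 3.106, -0.0]
contact_force: [-0.3, -0.1, -0.2]
opening: 0.0854
grip_force: 0.0
```

View pics/w2.png

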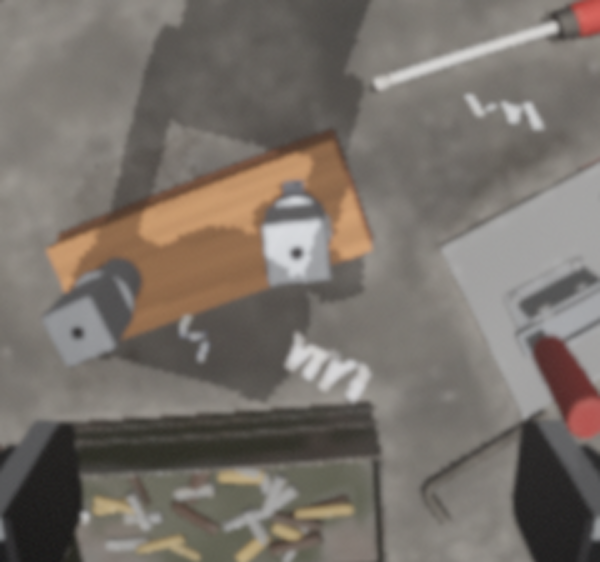

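The keyed head's dot is at crop (297,253), its corners are around (263,232), (325,223), (330,282) and (270,287), and the key is at (291,187). The lever top is at (585,415).

Run:
```python
from h import *
from station import ctrl
f=lambda x,y:((x+.5)/2.5-.5+200,(y+.5)/2.5-.5+80)
c=wray('w2',*f(297,253),.114);print("dot",c)
C=[wray('w2',*f(*p),.114) for p in [(263,232),(325,223),(330,282),(270,287)]]
print(np.mean(C,0),[ (round(np.degrees(np.arctan2(e[1],e[0])),1),round(np.hypot(*e[:2]),4)) for e in [C[(i+1)%4]-C[i] for i in range(4)]])
k=wray('w2',*f(291,185),.060)-c;print("key",k,np.degrees(np.arctan2(k[1],k[0])))
print("lever",wray('w2',*f(585,415),.138))
o=ctrl.get_obs();print(o["tool_pos"])
print(delta(o,[c[0],c[1],.077],75),delta(o,[c[0],c[1],.077],70))
```

```text
dot [ 0.49276144 -0.23282802  0.114     ]
[ 0.49405651 -0.23322721  0.114     ] [(np.float64(81.4), np.float64(0.0252)), (np.float64(-11.7), np.float64(0.0247)), (np.float64(-102.0), np.float64(0.0247)), (np.float64(169.4), np.float64(0.0232))]
key [-0.0195062   0.00300914 -0.054     ] 171.23035330569923
lever [ 0.58888252 -0.13524283  0.138     ]
[ 0.49257632 -0.23228965  0.24119072]
(array([-1.000e-04, -4.000e-04,  1.642e-01]), array([-0.0003,  0.0016, -0.0346])) (array([-1.000e-04, -4.000e-04,  1.642e-01]), array([-0.0002,  0.0016,  0.0526]))
```

```bash
python3 -m jog '[[[0,0,0.04],[0,0,-0.08]],[[0,0,0.08],[0,0,-0.08]],[[0,0,0.12],[0,0,-0.08]],[[0,0,0.15],[0,0,-0.08]],[[0,0,0.164],[0,0,-0.08]]]' 1 && python3 -m jog '[[[0,0,0],[0,0,0]],[[0,0,0],[0,0,0]],[[0,0,0],[0,0,0]],[[0,0,0],[0,0,0]],[[0,0,0],[0,0,0]]]' 0.2 30 && python3 -m jog '[[[0,0,0],[0,0,0]],[[0,0,0],[0,0,0]],[[0,0,0],[0,0,0]],[[0,0,0],[0,0,0]],[[0,0,0],[0,0,0]]]' 0 60
```

```text
t: 3.3
tool_pos: [0.4907, -0.2313, 0.0735]
tool_rot: [-0.339, -3.12, -0.003]
contact_force: [-0.4, -0.7, -0.3]
opening: 0.0851
grip_force: 0.0
t: 3.8
tool_pos: [0.4932, -0.2346, 0.0785]
tool_rot: [0.343, 3.119, -0.003]
contact_force: [0.4, -0.3, 4.6]
opening: 0.0239
grip_force: 29.2
t: 4.3
tool_pos: [0.4934, -0.2347, 0.0786]
tool_rot: [0.343, 3.119, -0.003]
contact_force: [-0.3, 0.9, 6.4]
opening: 0.0211
grip_force: 58.5
```

```bash
python3 -m jog '[[[0,0,-0.01],[0,0,0]],[[0,0,-0.03],[0,0,0]],[[0,0,-0.06],[0,0,0]],[[0,0,-0.1],[0,0,0]],[[0,0,-0.145],[0,0,0]]]' && python3 -m jog '[[[0,0,-0.025],[0,0,0]],[[0,0,-0.025],[0,0,0]],[[0,0,-0.025],[0,0,0]]]'
python3 - <<'E'
from h import *
from station import ctrl
o=ctrl.get_obs();print(delta(o,[.5314,.1856,.25],130),delta(o,[.5314,.1856,.25],77.4))
E
```

```text
t: 4.8
tool_pos: [0.4904, -0.2328, 0.2206]
tool_rot: [-0.343, -3.119, -0.003]
contact_force: [1.7, 0.6, -3.6]
opening: 0.021
grip_force: 59.0
t: 5.1
tool_pos: [0.4914, -0.2334, 0.2452]
tool_rot: [-0.343, -3.122, -0.001]
contact_force: [-0.0, 0.1, -3.0]
opening: 0.0211
grip_force: 59.0
(array([ 0.0519,  0.4177, -0.0046]), array([ 8.00e-04, -8.00e-04, -9.17e-01])) (array([ 0.0519,  0.4177, -0.0046]), array([ 0.0004, -0.001 ,  0.0011]))
```

```bash
python3 -m jog '[[[0.004,0.03,0],[0,0,0]],[[0.009,0.072,0],[0,0,0]],[[0.014,0.114,0],[0,0,0]],[[0.02,0.156,0],[0,0,0]],[[0.025,0.198,0],[0,0,0]]]' && python3 -m jog '[[[0.005,0.043,0],[0,0,-0.09]],[[0.01,0.086,0],[0,0,-0.18]],[[0.015,0.129,0],[0,0,-0.28]],[[0.021,0.172,0],[0,0,-0.37]],[[0.027,0.219,0],[0,0,-0.46]]]' && python3 -m jog '[[[0,0,0],[0,0,-0.12]],[[0,0,0],[0,0,-0.24]],[[0,0,0],[0,0,-0.36]],[[0,0,0],[0,0,-0.458]],[[0,0,0],[0,0,-0.458]]]'&& python3 -m jog '[[[0,0,0],[0,0,0]],[[0,0,0],[0,0,0]]]'
python3 - <<'E'
from h import *
from station import ctrl,optics
o=ctrl.get_obs();print(delta(o,[.5314,.1856,.135],130),o["q"].round(2),o["contact_force"].round(2),o["wrist_torque"].round(3))
d=optics.get_image("wrist");d["o"]=o
pickle.dump(d,open("w3.pkl","wb"))
crop('w3',230,430,130,300,3.5,'pics/w3.png')
E
```

```text
t: 5.6
tool_pos: [0.5085, -0.0331, 0.2421]
tool_rot: [-0.343, -3.117, -0.001]
contact_force: [0.7, -0.5, -2.1]
opening: 0.0208
grip_force: 59.1
t: 6.1
tool_pos: [0.5296, 0.1858, 0.2419]
tool_rot: [0.382, -3.112, 0.001]
contact_force: [0.6, 0.1, -3.2]
opening: 0.0208
grip_force: 59.1
t: 6.6
tool_pos: [0.5298, 0.1844, 0.2421]
tool_rot: [1.074, -2.946, -0.001]
contact_force: [0.7, -0.2, -2.9]
opening: 0.0209
grip_force: 59.9
t: 6.8
tool_pos: [0.5309, 0.1845, 0.2446]
tool_rot: [1.073, -2.95, -0.001]
contact_force: [-0.9, 0.4, -2.5]
opening: 0.0208
grip_force: 59.9
(array([-0.0013,  0.0005,  0.1096]), array([ 0.0011, -0.0022, -0.0004])) [ 0.2  -0.12  1.7  -0.    1.56 -2.07] [-0.87  0.37 -2.55] [ 0.062 -0.023  0.009]
```

View pics/w3.png

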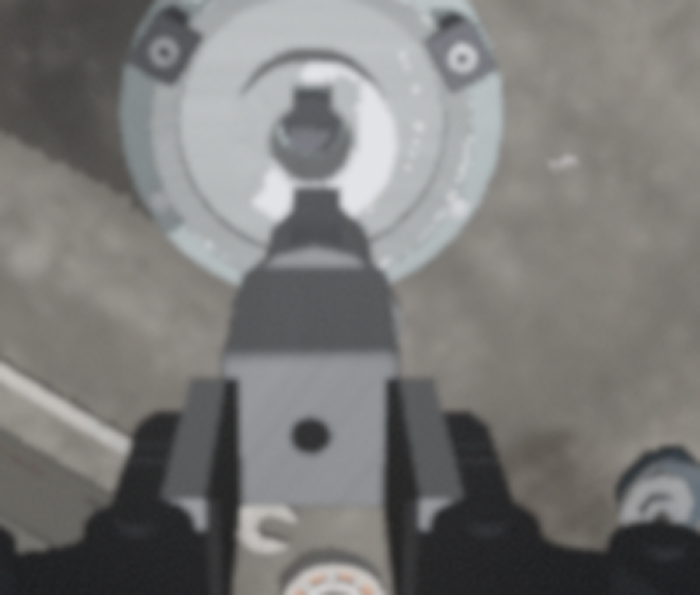

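A clear view: bore centre at crop (313,142), keyway outer end (313,88), key outer edge (317,189) lined up with it, and head dot (311,436).

Run:
```python
from h import *
from station import ctrl
f=lambda x,y:((x+.5)/3.5-.5+230,(y+.5)/3.5-.5+130)
c=wray('w3',*f(313,142),.064);print("hub",c)
for p in [(313,88),(293,88),(333,88),(272,142),(355,142),(313,182)]:
    k=wray('w3',*f(*p),.064)-c;print(np.hypot(*k[:2]),np.degrees(np.arctan2(k[1],k[0]))%360)
o=ctrl.get_obs();zb=o["tool_pos"][2]-.0606
print("dot",wray('w3',*f(311,436),zb+.096),o["tool_pos"])
k=wray('w3',*f(318,189),zb+.042)-o["tool_pos"];print("key",np.hypot(*k[:2]),np.degrees(np.arctan2(k[1],k[0]))%360)
print(delta(o,[c[0],c[1],.13],130))
```

```text
hub [0.53034628 0.18530446 0.064     ]
0.018441318699872526 219.9945485860453
0.019618444109557015 239.87895925005844
0.01961524775280553 200.10527085461854
0.013832205237991183 309.9099439194418
0.01417202375721453 130.0406587329532
0.013900365114477696 39.99621824680813
dot [0.53017755 0.18423946 0.28050848] [0.5311697  0.18449749 0.24510848]
key 0.024609192952953662 215.88178381341692
(array([-0.    ,  0.0011,  0.1151]), array([ 0.0007, -0.0014, -0.0002]))
```

```bash
python3 -m jog '[[[0,0.001,0.03],[0,0,0]],[[0,0.001,0.06],[0,0,0]],[[0,0.001,0.09],[0,0,0]],[[0,0.001,0.105],[0,0,0]],[[0,0.001,0.105],[0,0,0]]]' && python3 -m jog '[[[0,0,0],[0,0,0]],[[0,0,0],[0,0,0]]]'
python3 - <<'E'
from h import *
from station import ctrl,optics
o=ctrl.get_obs();print(delta(o,[.5303,.1853,.13],130),o["tool_pos"])
d=optics.get_image("wrist");d["o"]=o
pickle.dump(d,open("w4.pkl","wb"))
crop('w4',270,370,150,235,7,'pics/w4.png')
E
```

```text
t: 7.35
tool_pos: [0.5289, 0.185, 0.138]
tool_rot: [1.073, -2.946, -0.001]
contact_force: [-0.5, 0.0, -2.3]
opening: 0.0209
grip_force: 59.7
t: 7.55
tool_pos: [0.5325, 0.1857, 0.1436]
tool_rot: [-1.074, 2.948, -0.001]
contact_force: [0.8, -0.3, -3.3]
opening: 0.0209
grip_force: 59.9
(array([0.002 , 0.0011, 0.0136]), array([-0.0019,  0.0034,  0.0008])) [0.53245897 0.18571051 0.14356417]
```

View pics/w4.png

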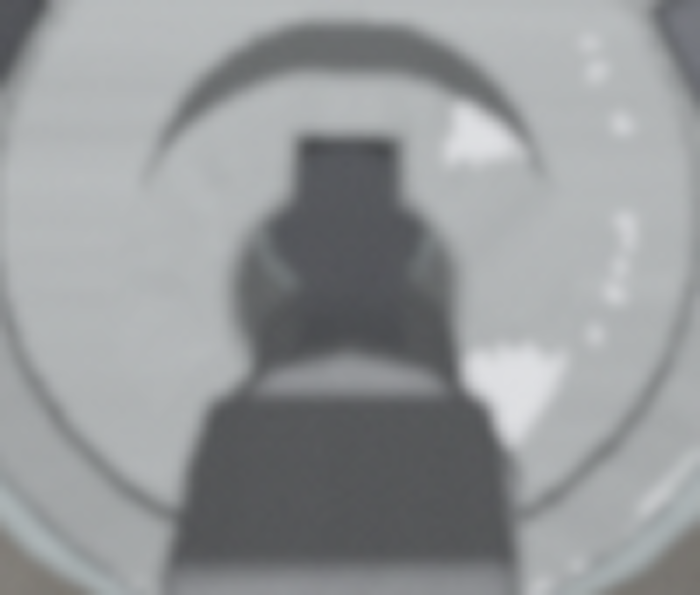

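The bore is centred near crop column 346 and the keyway near 348. The shank is around 356, so the shaft leans about 1 mm to the right in the grip. That's within the taper's capture range, so I descend gently.

```bash
python3 -m jog '[[[0.001,-0.0005,0.008],[0,0,0]],[[0.001,-0.0005,0.016],[0,0,0]],[[0.001,-0.0005,0.022],[0,0,0]],[[0.001,-0.0005,0.027],[0,0,0]],[[0.001,-0.0005,0.03],[0,0,0]]]' && python3 -m jog '[[[0,0,0],[0,0,0]],[[0,0,0],[0,0,0]],[[0,0,0.003],[0,0,0]],[[0,0,0.005],[0,0,0]],[[0,0,0.005],[0,0,0]]]'
```

```text
t: 8.1
tool_pos: [0.5302, 0.1843, 0.1102]
tool_rot: [1.076, -2.951, -0.0]
contact_force: [1.0, -0.8, -1.8]
opening: 0.0216
grip_force: 60.0
t: 8.6
tool_pos: [0.5303, 0.1844, 0.1058]
tool_rot: [1.076, -2.951, -0.0]
contact_force: [1.3, 0.2, -2.8]
opening: 0.0214
grip_force: 59.9
```

```bash
python3 -m jog '[[[0,0,0.003],[0,0,0]],[[0,0,0.006],[0,0,0]],[[0,0,0.008],[0,0,0]],[[0,0,0.01],[0,0,0]],[[0,0,0.01],[0,0,0]]]' - 80
```

```text
t: 9.1
tool_pos: [0.5303, 0.1843, 0.0957]
tool_rot: [1.076, -2.951, -0.0]
contact_force: [0.7, -0.5, -3.1]
opening: 0.0192
grip_force: 78.5
```

No contact force 10 mm past the face, so the key is in the keyway. Pushing on to the spring.

```bash
python3 -m jog '[[[0,0,0.003],[0,0,0]],[[0,0,0.006],[0,0,0]],[[0,0,0.009],[0,0,0]],[[0,0,0.012],[0,0,0]],[[0,0,0.012],[0,0,0]]]' && python3 -m jog '[[[0,0,0.002],[0,0,0]],[[0,0,0.004],[0,0,0]],[[0,0,0.006],[0,0,0]],[[0,0,0.007],[0,0,0]],[[0,0,0.007],[0,0,0]]]' - 100
```

```text
t: 9.6
tool_pos: [0.531, 0.1845, 0.0848]
tool_rot: [-1.076, 2.951, -0.0]
contact_force: [-0.8, -0.4, 4.9]
opening: -0.0003
grip_force: 2.4
t: 10.1
tool_pos: [0.5319, 0.1847, 0.0791]
tool_rot: [-1.075, 2.949, -0.001]
contact_force: [-0.3, -0.9, 8.5]
opening: -0.0001
grip_force: 4.1
```

The fingers have shut, so the grip is lost. I stop and look.

Run:
```python
from h import *
from station import ctrl,optics
o=ctrl.get_obs();print(o["t"],o["tool_pos"],o["opening"],o["grip_force"],o["contact_force"],o["wrist_torque"])
a=optics.get_image("wrist");b=optics.get_image("scene");pickle.dump(b,open("scene2.pkl","wb"))
a["o"]=o;pickle.dump(a,open("w5.pkl","wb"))
A=a["image"][100:400,170:470];B=cv2.resize(b["image"][130:220,200:300],None,fx=4.45,fy=4.45,interpolation=cv2.INTER_CUBIC)[:400,:445]
A=cv2.resize(A,(400,400));B=cv2.resize(B,(400,400));cv2.imwrite("pics/c5.png",np.hstack([A,B]))
```

```text
10.1 [0.53193855 0.18465818 0.07913128] -0.00011558697777799297 4.089649646775797 [-0.31766932 -0.89042365  8.51018778] [-0.04391414  0.15172103  0.04140793]
```

View pics/c5.png

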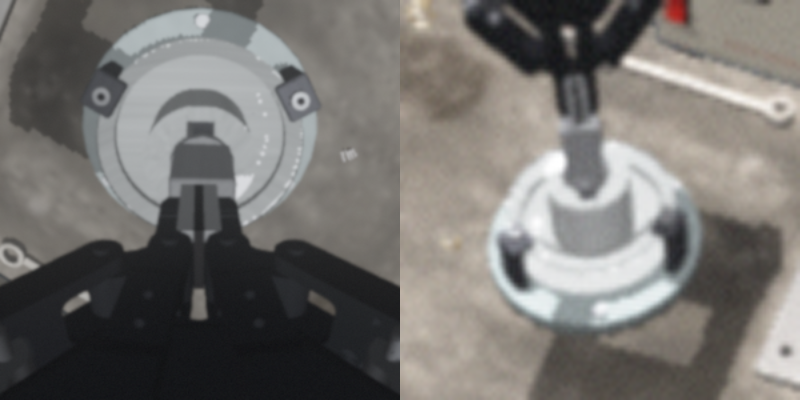

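The fingers shut just above the head, and the shaft stands in the bore with its key in the keyway (head at (200,190) left, (585,150) right). The visible fingertips seem to be well behind the reported TCP. I'll check that by projection.

Run:
```python
from h import *
d=pickle.load(open("scene2.pkl","rb"));K=np.array([[d["fx"],0,d["cx"]],[0,d["fy"],d["cy"]],[0,0,1]])
for z in (.079,.09,.10,.11,.12,.13):
    print(z,cv2.projectPoints(np.array([[.532,.1847,z]]),d["rvec"],d["tvec"],K,None)[0].ravel().round(1))
w=pickle.load(open("w5.pkl","rb"));m=np.linalg.inv(w["mount"])
for z in (0,-.01,-.02,-.03,-.04):
    p=m@[.011,0,z,1];r=np.hypot(p[0],p[1]);t=np.arctan2(r,p[2]);print(z,w["cy"]+w["fy"]*t*p[1]/r)
```

```text
0.079 [245.5 165.6]
0.09 [245.  162.6]
0.1 [244.6 159.9]
0.11 [244.2 157.1]
0.12 [243.8 154.2]
0.13 [243.3 151.3]
0 212.1601401339254
-0.01 217.92670346811786
-0.02 224.32890986185572
-0.03 231.47149129467886
-0.04 239.48165793465824
```

Both cameras put the real fingertips about 35 mm behind the reported TCP, so I had only the top edge of the head. I'll regrip deeper: lift, open, come down about 25 mm past the head top, and close.

```bash
python3 -m jog '[[[0,0,-0.005],[0,0,0]],[[0,0,-0.015],[0,0,0]],[[0,0,-0.03],[0,0,0]],[[0,0,-0.03],[0,0,0]]]' 0 20 && python3 -m jog '[[[0,0,0],[0,0,0]],[[0,0,0],[0,0,0]],[[0,0,0],[0,0,0]],[[0,0,0],[0,0,0]],[[0,0,0],[0,0,0]]]' 0.8
python3 - <<'E'
from h import *
from station import ctrl,optics
o=ctrl.get_obs();print(o["opening"],o["tool_pos"],delta(o,[.5303,.185,.055],130))
a=optics.get_image("wrist");b=optics.get_image("scene")
a["o"]=o;pickle.dump(a,open("w6.pkl","wb"));pickle.dump(b,open("scene3.pkl","wb"))
A=cv2.resize(a["image"][140:300,240:400],(440,440),interpolation=cv2.INTER_CUBIC)
B=cv2.resize(b["image"][130:220,200:280],(391,440),interpolation=cv2.INTER_CUBIC)[:,:360]
cv2.imwrite("pics/c6.png",np.hstack([A,B]))
E
```

```text
t: 10.6
tool_pos: [0.532, 0.1848, 0.1098]
tool_rot: [-1.075, 2.948, -0.001]
contact_force: [0.6, -0.7, 1.4]
opening: -0.0001
grip_force: 0.0
t: 11.1
tool_pos: [0.5302, 0.1844, 0.1067]
tool_rot: [1.076, -2.951, -0.0]
contact_force: [-0.0, 0.1, 0.5]
opening: 0.0678
grip_force: 0.0
0.06784805552079862 [0.53023669 0.18438336 0.10666503] (array([-0.0005,  0.0004,  0.0517]), array([ 0.0003, -0.0006,  0.0011]))
```

View pics/c6.png

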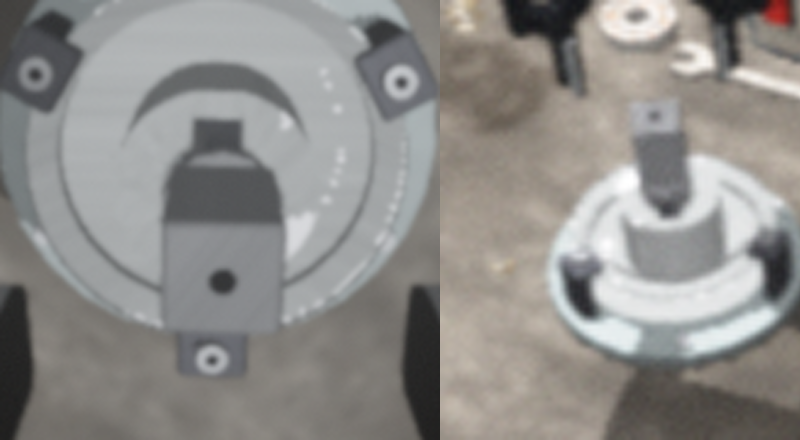

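The shaft stands upright in the bore on the plunger with its key in the keyway. Its flats are aligned with the fingers, and the head dot is at left-panel (223,282). The open fingers straddle it.

```bash
python3 - <<'E'
from h import *
from station import ctrl
s=160/440
p=(240+(223.5)*s-.5,140+(282.5)*s-.5)
for z in (.116,.122):
    c=wray("w6",*p,z);print(z,c,delta(ctrl.get_obs(),[c[0],c[1],.055],130))
C=[wray("w6",240+x*s,140+y*s,.122) for x,y in [(163,223),(282,223),(281,330),(165,331)]]
e=C[1]-C[0];print(np.hypot(*e[:2]),np.degrees(np.arctan2(e[1],e[0]))); e=C[2]-C[3];print(np.hypot(*e[:2]),np.degrees(np.arctan2(e[1],e[0])),np.mean(C,0))
E
python3 -m jog '[[[0,0.001,0.01],[0,0,0]],[[0,0.001,0.02],[0,0,0]],[[0,0.001,0.03],[0,0,0]],[[0,0.001,0.04],[0,0,0]],[[0,0.001,0.04],[0,0,0]]]'
```

```text
0.116 [0.53283487 0.18877635 0.116     ] (array([-0.0047,  0.0018,  0.0519]), array([ 0.0002, -0.0003,  0.0011]))
0.122 [0.53072044 0.18694043 0.122     ] (array([-0.0019,  0.0017,  0.0519]), array([ 0.0002, -0.0003,  0.0011]))
0.024355598053745948 130.04613600360472
0.02501740411907726 130.56550226330998 [0.53016734 0.18665469 0.122     ]
t: 11.7
tool_pos: [0.5281, 0.1848, 0.0644]
tool_rot: [1.074, -2.947, -0.001]
contact_force: [-1.0, -0.2, -0.8]
opening: 0.0682
grip_force: 0.0
```

```bash
python3 -m jog '[[[-0.001,0.0005,0.006],[0,0,0]],[[-0.001,0.0005,0.012],[0,0,0]],[[-0.001,0.0005,0.012],[0,0,0]]]' && python3 -m jog '[[[0,0,0],[0,0,0]],[[0,0,0],[0,0,0]],[[0,0,0],[0,0,0]],[[0,0,0],[0,0,0]],[[0,0,0],[0,0,0]]]' 0.2 25 && python3 -m jog '[[[0,0,0],[0,0,0]],[[0,0,0],[0,0,0]],[[0,0,0],[0,0,0]],[[0,0,0],[0,0,0]],[[0,0,0],[0,0,0]]]' 0 60
```

```text
t: 12.0
tool_pos: [0.5297, 0.1861, 0.0542]
tool_rot: [1.076, -2.95, -0.0]
contact_force: [0.3, 0.1, 0.9]
opening: 0.0683
grip_force: 0.0
t: 12.5
tool_pos: [0.5306, 0.1862, 0.0556]
tool_rot: [-1.076, 2.951, -0.0]
contact_force: [0.1, -0.5, 2.2]
opening: 0.0254
grip_force: 30.7
t: 13.0
tool_pos: [0.5307, 0.1862, 0.0554]
tool_rot: [-1.076, 2.951, -0.0]
contact_force: [1.4, -0.6, 3.3]
opening: 0.0252
grip_force: 63.8
```

Now the opening is 25 mm and steady, so this is a proper full-pad grip. Pressing home.

```bash
python3 -m jog '[[[0,0,0.002],[0,0,0]],[[0,0,0.004],[0,0,0]],[[0,0,0.006],[0,0,0]],[[0,0,0.008],[0,0,0]],[[0,0,0.008],[0,0,0]]]' 0 110 && python3 -m jog '[[[0,0,0.002],[0,0,0]],[[0,0,0.004],[0,0,0]],[[0,0,0.004],[0,0,0]],[[0,0,0.004],[0,0,0]]]'
```

```text
t: 13.5
tool_pos: [0.5307, 0.1863, 0.0477]
tool_rot: [-1.076, 2.951, -0.0]
contact_force: [-1.2, -0.3, 6.6]
opening: 0.0244
grip_force: 108.4
t: 13.9
tool_pos: [0.5309, 0.1863, 0.0458]
tool_rot: [-1.076, 2.951, -0.0]
contact_force: [-6.7, -2.0, 17.2]
opening: 0.0245
grip_force: 110.2
```

```bash
python3 -m jog '[[[0,0,0.0015],[0,0,0]],[[0,0,0.003],[0,0,0]],[[0,0,0.003],[0,0,0]],[[0,0,0.003],[0,0,0]]]'
```

```text
t: 14.3
tool_pos: [0.5311, 0.1864, 0.0457]
tool_rot: [1.077, -2.951, 0.0]
contact_force: [-13.1, -5.0, 31.9]
opening: 0.0249
grip_force: 112.1
```

Hard stop after 9.8 mm of plunger travel, with force well above the spring's, so the collar is on the hub. I ease the side load and check that it stays steady.

```bash
python3 -m jog '[[[0.001,0.0005,0],[0,0,0]],[[0.002,0.001,0],[0,0,0]],[[0.002,0.001,0],[0,0,0]],[[0.002,0.001,0],[0,0,0]],[[0.002,0.001,0],[0,0,0]]]' && python3 -m jog '[[[0,0,0],[0,0,0]],[[0,0,0],[0,0,0]],[[0,0,0],[0,0,0]],[[0,0,0],[0,0,0]],[[0,0,0],[0,0,0]]]'
```

```text
t: 14.8
tool_pos: [0.5311, 0.1864, 0.0458]
tool_rot: [-1.074, 2.947, -0.001]
contact_force: [-6.6, -1.4, 25.2]
opening: 0.0247
grip_force: 111.1
t: 15.3
tool_pos: [0.5311, 0.1864, 0.0457]
tool_rot: [-1.074, 2.947, -0.001]
contact_force: [-5.2, -2.4, 25.2]
opening: 0.0244
grip_force: 111.1
```

```bash
python3 -c "
from station import job
print(job.finish_job())"
```

```text
the job is handed in; nothing more can be done
None
```

The keyed shaft is in the pulley bore with its key in the keyway, held pressed home at about 25 N with the grip on, and handed in at 15.3 s. The collar seating is judged from a hard stop after 9.8 mm of spring travel, not from a picture, and the first grip slipped off mid-push, so I regripped deeper.

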